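# Turn the board carrier to the inspection station and swing the magnifier over it

## Robot

A 6-joint arm with a two-finger parallel gripper is mounted at the origin on a cart in front of the work surface, level with it; the furniture and walls round the work are solid. World frame = base frame: x ahead of the robot, y to its left, z up, the work surface at z = 0. Lengths are in m, angles in rad, forces in N, time in s.
With the tool pointing down it reaches from about 0.425 to 0.95 m from the base axis. Payload 3.5 kg.
Tool frame: the origin (TCP) lies at the very end of the fingers, on their centre line; the grasp point (between the pads) lies 19 mm behind it; z points along the fingers, y is the line along which they close (so a half turn about z gives the same grasp; the last joint's range is limited). The gripper opens to 85 mm and grips with 20 to 120 N. Pads are 22 mm wide; open, the fingers measure 114 mm over their backs; the gripper's body (76 mm by 85 mm) begins 54 mm behind the grasp point. The pads swing forward as they close: fully open they stand 13 mm farther back than shut.
Start: joints at [-1.43, 0.286, 1.577, -0, 1.279, -0.15], TCP at [0.194, -0.647, 0.231] pointing down, gripper open.
Joint ranges: [-2.77, 2.77], [-0.9, 2.22], [0.21, 2.48], [-1.53, 4.67], [0.24, 2.81], [-2.84, 2.84]. Speed limits (rad/s): [2.79, 2.79, 3.14, 3.14, 3.14, 3.14].

## Interface

Orientations are given as a unit quaternion [x, y, z, w].
In Python, from plant import ctrl gives the robot as it stands.
- The arm moves only by the tool carry_out, never from a script. Its argument "deltas" is one flat list of numbers, 6 for each row, row after row: the shift along the tool's x, y, z in m, then the turn, a rotation vector about the tool's x, y, z in rad. A call has 1 to 5 rows; each row is the pose to reach, as a shift and turn from the pose commanded when the call began, along the tool's axes at that moment; what a row does not reach only later rows make up. A row lasts 1/8 s, in which the tool goes at most 62.5 mm and 10.7 degrees, less where a joint would pass 70% of its speed; a pose out of reach is approached as far as the arm can. A call with a gripper value outside its range is refused whole. "grip" is the opening in per cent of the stroke, from 0 (shut) to 100 (fully open), set as the call begins (left out, the last holds). The fingers move at their own pace and stop on an object; "grip_force" is the grip in N (left out, the last holds). Time passes only in rows, so rows that repeat a pose let the fingers close. It gives the time, the measured TCP pose, the force, the opening and the grip force at its end, in the units of the state.
- ctrl.get_state(): the state, without advancing time (a new reading comes with each control period).
- ctrl.read_camera(name): name is "scene" or "top" or "wrist"; returns (picture, depth): 384x512x3 uint8, red, green, blue; 384x512 float32, m along the optical axis (not along the pixel's ray), 0 where there is no reading.
- ctrl.camera_model(name): a dict with "intrinsics" (3x3 intrinsics, pixels), "k1" (the pictures are not rectified: a ray, as slopes to the right and down, at radius r is drawn at 1 + k1 r^2 times it, then the intrinsics apply), "extrinsics" (4x4, takes a point from world to camera coordinates); the wrist camera has in their place "hand_eye" (4x4, takes a point from camera to tool coordinates, whose origin is the TCP and whose axes are the flange's). Camera axes: x right, y down, z forward; pixel columns grow to the right and rows downward; lengths in m; the calibration is good to about 2 mm. A picture is of the moment at which its call begins: read the wrist's pose just before it. camera_model takes no time and is no camera call.
- ctrl.sign_off(): hands the job in; it is judged then, once.
Trained networks look in the newest picture that a camera, given by its name, has taken for a name from the list of things; names that differ only in an ending like _2 or _b are one class to them, and where a whole thing is asked for, a point or a joint stands for the part that bears it (a point fixed in the world has none). Each returns a list of dicts, best first, with "score" (0 to 1); they miss things now and then, are a little off and sometimes report something else, mostly with a low value. They report only what shows in the picture. A call takes as long as a camera call.
- ctrl.find_in(camera, query): "uv" ([column, row] in pixels, amid what is visible of it).
The state is a dict: "time": time; "qpos": joint angles; "dq": joint speeds; "joint_efforts": joint torques, N m; "eef_pos": TCP position; "tcp_rot": TCP orientation; "contact_force": force on the tool from outside, world axes, zero at the start; "wrist_torque": the same for the moment, N m; "opening": opening from 0.0 (shut) to 1.0 (fully open); "finger_force": force on a finger pad.
Only numpy, scipy, OpenCV 4.12 (cv2) and the standard library are available. Lean on these libraries where they do the work, as an engineer would, in place of code of your own. Each camera call takes 0.05 s, during which the arm holds its last target. There are 200 camera calls.

## Task

Push on a spoke of the four-armed board carrier with a closed fingertip and turn the wheel, either way, until the nest with the green circuit board stands at the red pointer, pointing straight at it; then push the magnifier's arm round until the lens is over the board, so that the board can be inspected. Only push, gently: grasp nothing, do not lift the wheel off its spindle, do not touch the board itself, and leave the loose tools and parts round the carrier where they are.

Things in the scene. Friction and masses are not known exactly. Their poses are not given: they have to be found in the camera images.
- carrier: The fixed carrier: a grey base plate 300 x 320 mm, 8 mm thick, screwed to the bench. Origin on the bench under the wheel's axis; plate spans x -180 to 120, y -115 to 205 mm in its frame. z up. The red station pointer is a block 30 mm wide and 42 mm high on the plate at x -176 to -150 mm, y 0, on the -x side (the robot's side) of the wheel. The magnifier's post stands at x -115, y 170 mm.
- hub (a point): Centre of the top face of the wheel's aluminium hub (r 28 mm), on the vertical turning axis, 51 mm above the bench (a dark cap of r 12 mm on it reaches 59 mm). The wheel only sits on its spindle. Between the spokes is open space down to the base plate (top 8 mm), but for the bearing of r 24 mm at the axis.
- spoke (a point): Middle of the bare part of the loaded spoke, 60 mm from the axis, 38 mm above the bench. Four spokes alike, 90 degrees apart: aluminium bars 14 mm wide, 32 to 44 mm above the bench, bare from 28 to 90 mm from the axis; each ends in a black nest 50 x 50 mm, 90 to 140 mm from the axis, 34 to 44 mm above the bench, with small yellow corner pips to 48 mm.
- wheel (a joint): Turning angle of the wheel, rad, growing counter-clockwise seen from above; it turns without end. 0 (or any whole turn, 6.283): the nest with the board points along -x of the carrier, exactly at the station. Friction about 0.12 N m: it stays where it is left.
- board_centre (a point): Centre of the board, on the loaded spoke 115 mm from the axis, 47 mm above the bench. The other three nests are empty.
- station (a point): The place at the red pointer where the board's centre shall stand: 115 mm from the axis towards -x of the carrier, 50 mm above the bench.
- board: Green circuit board 30 x 40 mm with parts up to 56 mm above the bench and thin wire tails towards the hub, fixed in its nest; not to be touched. Origin 22 mm nearer to the axis than the board's centre.
- magnifier (a joint): Angle of the magnifier's arm, rad: 0 parked, the arm 0.524 rad counter-clockwise (outward) of the carrier's +x; grows as the arm swings clockwise seen from above; 2.094 when the lens is over the station; end stop at 2.15. Friction about 0.12 N m: it stays where it is left.
- pivot (a point): Point on the vertical pivot axis of the magnifier's arm, 128 mm above the bench. The post and pivot are at most 14 mm in radius and 144 mm high above their foot.
- lens_centre (a point): Centre of the magnifier lens, 128 mm above the bench, 170 mm from the pivot. White frame of outer radius 47 mm and 12 mm thick; the white arm from pivot to frame is a bar 12 mm wide, 14 mm tall (121 to 135 mm above the bench), straight from the pivot to the lens.
- solder_tin: Loose round silver tin, 56 mm across, 28 mm high; origin under its centre. A bystander.
- connector: Loose black round connector, 29 mm across, 32 mm high; origin under its centre. A bystander.
- screwdriver: Loose yellow screwdriver lying on the bench, 213 mm long along its y, 23 mm thick; origin under its middle. A bystander.
- usb_stick: Loose black USB stick lying on the bench, 17 x 52 x 8 mm; origin under its middle. A bystander.

How it is judged:
On the way, in this order (a step that is already met when the one before it is completed fails the run):
1. the board stands at the station and the wheel is still (horizontal distance between board_centre and station below 0.013 m and velocity of joint wheel between -0.05 and 0.05 rad/s), for 0.2 s.
2. the lens is over the board (horizontal distance between lens_centre and board_centre below 0.022 m and velocity of joint magnifier between -0.05 and 0.05 rad/s), for 0.2 s.
At the end, for the whole second after the job is handed in: The board's centre is within 13 mm (horizontally) of the station point, the lens centre within 22 mm (horizontally) of the board's centre, wheel and arm at rest, the wheel seated on its spindle and the four bystanders within 20 mm of where they stood (all of step 1 and all of step 2 and distance of hub from where it was at the start of the episode below 0.004 m and distance of each of solder_tin, connector, screwdriver, usb_stick from where it was at the start of the episode below 0.02 m); the robot touches nothing.
It fails at once if the wheel was lifted on its spindle (6 mm) (distance of hub from where it was at the start of the episode above 0.006 m).
It fails at once if the robot touched the circuit board (contact force between board and the fingers above 0.5 N or contact force between board and the arm above 0.5 N).
It fails at once if the wheel was pinched or shoved hard (over 22 N) (contact force between the fingers and wheel above 22 N).
It fails at once if the magnifier was pinched or shoved hard (over 22 N) (contact force between the fingers and magnifier above 22 N).
It fails at once if a loose thing beside the carrier was moved (over 20 mm) or lifted (distance of any of solder_tin, connector, screwdriver, usb_stick from where it was at the start of the episode above 0.02 m).
It also fails if it takes over 69 s, if anything falls off the work surface, if the arm or the gripper's body presses on something with over 40 N, if the wrist force passes 120 N, or if a joint passes its speed limit or range.

## Working session

There is one attempt and no reset: what is moved stays moved. The work goes in short steps, Python scripts to look and compute and a tool call to move; the robot and the scene stay as the last step left them, time stands still between calls to the robot, and variables do not carry over. Pictures are saved under pics/ and viewed, at most 10 in all, crops included, and the job is handed in when it is done.

Besides the shell and the picture viewer there is one more tool, called after ">>>" as a command line: name --argument value ..., lists and objects as JSON in quotes. carry_out: Moves the arm, as the interface text tells. Its arguments: {"type":"object","properties":{"deltas":{"type":"array"},"grip":{"type":"number"},"grip_force":{"type":"number"}},"required":["deltas"]}

```bash
mkdir -p pics; ls
cat > h.py <<'E'
import numpy as np, cv2
from plant import ctrl
from scipy.spatial.transform import Rotation as R
def cam(name):
    s=ctrl.get_state(); m=ctrl.camera_model(name)
    if 'extrinsics' in m: T=np.linalg.inv(np.array(m['extrinsics']))
    else:
        W=np.eye(4); W[:3,:3]=R.from_quat(s['tcp_rot']).as_matrix(); W[:3,3]=s['eef_pos']
        T=W@np.array(m['hand_eye'])
    return np.array(m['intrinsics']),m['k1'],T
def ray(c,uv):
    K,k1,T=c
    d=np.array([(uv[0]-K[0,2])/K[0,0],(uv[1]-K[1,2])/K[1,1]]); x=d.copy()
    for _ in range(20): x=d/(1+k1*(x@x))
    return T[:3,3],T[:3,:3]@np.array([x[0],x[1],1])
def atz(c,uv,z):
    o,d=ray(c,uv); return o+d*(z-o[2])/d[2]
def atdepth(c,uv,D):
    o,d=ray(c,uv); return o+d*D[int(round(uv[1])),int(round(uv[0]))]
def proj(c,p):
    K,k1,T=c; q=np.linalg.inv(T)@np.append(p,1); x=q[:2]/q[2]; x=x*(1+k1*(x@x))
    return K[:2,:2]@x+K[:2,2]
E
python3 - <<'E'
from h import *
for n in ['top','scene']:
    c=cam(n); I,D=ctrl.read_camera(n); cv2.imwrite(f'pics/{n}0.png',I[...,::-1]); np.save(n+'D.npy',D)
    print(n,c[2][:3,3].round(3),c[2][:3,2].round(3))
    for q in ['hub','board','board_centre','pivot','lens_centre','carrier','solder_tin','connector','screwdriver','usb_stick']:
        r=ctrl.find_in(n,q)[:2]
        print(q,[(np.round(x['uv']).tolist(),round(x['score'],2),atdepth(c,x['uv'],D).round(3).tolist()) for x in r])
s=ctrl.get_state();print(s['time'],s['eef_pos'],s['tcp_rot'])
E
```

```text
pics
top [0.509 0.053 1.059] [ 0.068  0.015 -0.998]
hub [([291.0, 197.0], 0.63, [0.561, -0.038, 0.06])]
board [([313.0, 161.0], 0.55, [0.662, -0.102, 0.053])]
board_centre [([352.0, 209.0], 0.72, [0.527, -0.217, 0.029]), ([293.0, 198.0], 0.57, [0.557, -0.042, 0.058])]
pivot [([217.0, 161.0], 0.9, [0.652, 0.165, 0.127])]
lens_centre [([213.0, 165.0], 0.73, [0.642, 0.175, 0.128])]
carrier [([268.0, 199.0], 0.58, [0.557, 0.026, 0.006])]
solder_tin [([352.0, 210.0], 0.82, [0.524, -0.218, 0.027]), ([219.0, 164.0], 0.63, [0.645, 0.159, 0.128])]
connector [([316.0, 146.0], 0.67, [0.71, -0.115, 0.031]), ([217.0, 163.0], 0.42, [0.648, 0.163, 0.129])]
screwdriver [([194.0, 197.0], 0.52, [0.562, 0.245, 0.019]), ([352.0, 209.0], 0.16, [0.527, -0.217, 0.029])]
usb_stick []
scene [ 0.074 -0.511  0.467] [ 0.61   0.657 -0.443]
hub [([278.0, 232.0], 0.59, [0.548, -0.058, 0.053])]
board [([325.0, 224.0], 0.68, [0.644, -0.109, 0.053]), ([281.0, 229.0], 0.32, [0.561, -0.056, 0.052])]
board_centre [([280.0, 234.0], 0.59, [0.551, -0.06, 0.045])]
pivot [([233.0, 164.0], 0.93, [0.613, 0.162, 0.127])]
lens_centre [([231.0, 161.0], 0.75, [0.611, 0.167, 0.135])]
carrier [([250.0, 240.0], 0.87, [0.529, 0.009, 0.008])]
solder_tin [([337.0, 289.0], 0.78, [0.514, -0.236, 0.026])]
connector [([345.0, 229.0], 0.52, [0.707, -0.121, 0.016])]
screwdriver [([327.0, 224.0], 0.7, [0.648, -0.111, 0.053]), ([208.0, 199.0], 0.53, [0.577, 0.232, 0.016])]
usb_stick [([273.0, 316.0], 0.47, [0.401, -0.189, 0.01]), ([280.0, 234.0], 0.42, [0.552, -0.06, 0.047])]
1.1 [ 0.19357247 -0.64662244  0.23129876] [ 9.89446649e-01  1.44897648e-01  1.23091781e-05 -2.63558683e-05]
```

Run:
```python
import cv2
a=cv2.imread('pics/top0.png')[90:300,150:410]
cv2.imwrite('pics/top1.png',cv2.resize(a,None,fx=3,fy=2.85,interpolation=cv2.INTER_CUBIC)[:600,:800])
a=cv2.imread('pics/scene0.png')[110:350,150:450]
cv2.imwrite('pics/scene1.png',cv2.resize(a,None,fx=2.5,fy=2.5))
```

```text
(no output)
```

View pics/top1.png

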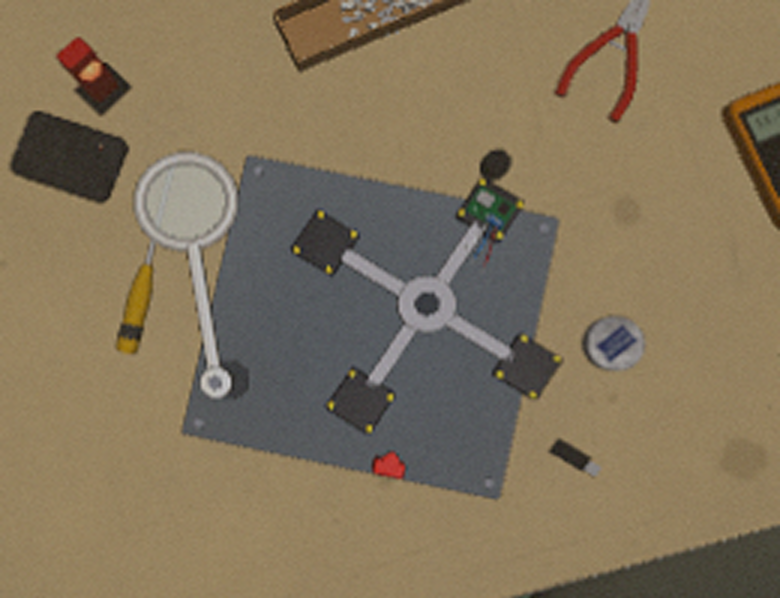

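View pics/scene1.png

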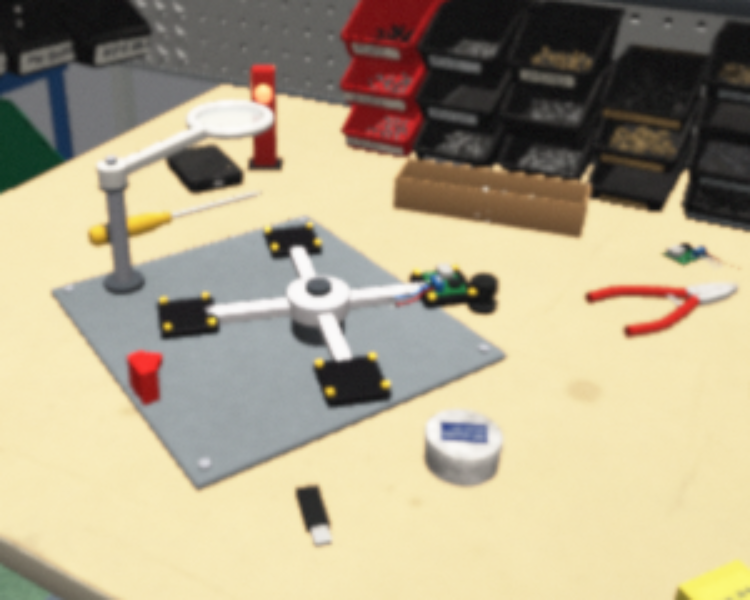

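The top crop shows the hub at full-frame pixel (292,196), the board at (313,163) and the red pointer at (280,253). The pivot is at (222,224) and the lens at (212,160). The loose parts lie outside the wheel's circle, and a clockwise push on the spoke facing left and up (empty nest) looks shortest.

```bash
cat >> h.py <<'E'
def full(p): return (150+p[0]/3,90+p[1]/2.85)
E
python3 - <<'E'
from h import *
c=cam('top')
P=lambda p,z:atz(c,full(p),z)[:2]
H=P((427,303),.059);B=P((490,208),.05);PT=P((389,462),.05);PV=P((216,382),.142);L=P((186,201),.13)
ang=lambda v:np.degrees(np.arctan2(v[1],v[0]))
print('H',H,'B',B,np.hypot(*(B-H)),ang(B-H)); print('ptr',PT,np.hypot(*(PT-H)),ang(PT-H))
print('pivot',PV,np.hypot(*(PV-H)),ang(PV-H),'lens',L,np.hypot(*(L-PV)),ang(L-PV))
for n in [(325,241),(529,366),(361,401)]:
    q=P(n,.045);print('nest',q,np.hypot(*(q-H)),ang(q-H))
S=[P(p,.009) for p in [(258,170),(544,228),(490,482),(198,423)]]
print('screws',np.array(S).round(3).tolist(),[ang(S[i]-S[j]) for i,j in [(0,3),(1,2)]],'mid',np.mean(S,0))
print('pivot pred yaw', ang(PV-H)-np.degrees(np.arctan2(170,-115)))
E
```

```text
H [ 0.56182011 -0.0407279 ] B [ 0.65746936 -0.10280661] 0.11402870173683685 -32.98456207514235
ptr [ 0.40510586 -0.00430446] 0.16089133666342023 166.915647959971
pivot [0.48677833 0.14883142] 0.20387251290858507 111.59737098364522 lens [0.65387028 0.17694145] 0.16943994219133682 9.54950332153381
nest [0.62555476 0.05473021] 0.11477959505163086 56.27009867849756
nest [ 0.49908001 -0.13815487] 0.11588069150908838 -122.7803415041717
nest [0.46508536 0.02143628] 0.1149869366445588 147.27418257548803
screws [[0.705, 0.121], [0.642, -0.162], [0.38, -0.105], [0.441, 0.18]] [np.float64(-12.647855343519417), np.float64(-12.327945437239148)] mid [0.54214508 0.00852831]
pivot pred yaw -12.479824296485518
```

>>> carry_out --deltas '[0.035,-0.036,0,0,0,0.1,0.075,-0.076,0,0,0,0.2,0.115,-0.116,0,0,0,0.2908,0.155,-0.157,0,0,0,0.2908,0.195,-0.198,0,0,0,0.2908]' --grip 0 --grip_force 20

```text
time: 1.72
eef_pos: [0.3242, -0.3994, 0.2316]
tcp_rot: [1.0, -0.0, 0.0, 0.0]
contact_force: [0.5, 0.2, -0.3]
opening: -0.005
finger_force: 0.0
```

>>> carry_out --deltas '[0.024,-0.045,0,0,0,0,0.049,-0.092,0,0,0,0,0.074,-0.139,0,0,0,0,0.099,-0.186,0,0,0,0,0.124,-0.233,0,0,0,0]'

```text
time: 2.35
eef_pos: [0.4482, -0.1665, 0.2318]
tcp_rot: [1.0, -0.0, 0.001, 0.0]
contact_force: [0.7, -0.4, 0.3]
opening: 0.001
finger_force: 0.0
```

>>> carry_out --deltas '[0.024,-0.045,0,0,0,0,0.049,-0.092,0,0,0,0,0.074,-0.139,0.02,0,0,0,0.1,-0.191,0.06,0,0,0,0.1,-0.191,0.11,0,0,0]'

```text
time: 2.98
eef_pos: [0.5505, 0.0255, 0.1227]
tcp_rot: [1.0, 0.002, 0.003, 0.0]
contact_force: [0.6, -0.4, 0.1]
opening: 0.002
finger_force: 0.0
```

>>> carry_out --deltas '[0,0,0.03,0,0,0,0,0,0.06,0,0,0,0,0,0.08,0,0,0,0,0,0.1,0,0,0,0,0,0.1,0,0,0]'

```text
time: 3.6
eef_pos: [0.5462, 0.0231, 0.0198]
tcp_rot: [1.0, -0.0, -0.002, -0.0]
contact_force: [0.3, -0.4, 0.5]
opening: -0.004
finger_force: 0.0
```

Run:
```python
from h import *
H=np.array([.5618,-.0407]); p=np.array([.548,.023])
# path: angles from 102 down
th=list(np.arange(96,-72,-6.5)); 
pts=[H+.06*np.array([np.cos(np.radians(t)),np.sin(np.radians(t))]) for t in th]
s=ctrl.get_state()['eef_pos'];print(s)
prev=p
for k in range(0,len(pts),5):
    b=prev; row=[]
    for q in pts[k:k+5]:
        row.append((round(q[0]-b[0],3),round(-(q[1]-b[1]),3)))
    prev=b+np.array([row[-1][0],-row[-1][1]])
    print(round(th[min(k+4,len(th)-1)],1),row)
```

```text
[0.54618897 0.02314025 0.01976623]
70.0 [(np.float64(0.008), np.float64(0.004)), (np.float64(0.014), np.float64(0.004)), (np.float64(0.021), np.float64(0.004)), (np.float64(0.028), np.float64(0.005)), (np.float64(0.034), np.float64(0.007))]
37.5 [(np.float64(0.007), np.float64(0.003)), (np.float64(0.012), np.float64(0.006)), (np.float64(0.018), np.float64(0.01)), (np.float64(0.023), np.float64(0.015)), (np.float64(0.027), np.float64(0.02))]
5.0 [(np.float64(0.004), np.float64(0.006)), (np.float64(0.007), np.float64(0.012)), (np.float64(0.01), np.float64(0.018)), (np.float64(0.012), np.float64(0.025)), (np.float64(0.013), np.float64(0.031))]
-27.5 [(np.float64(-0.0), np.float64(0.007)), (np.float64(-0.001), np.float64(0.014)), (np.float64(-0.002), np.float64(0.021)), (np.float64(-0.004), np.float64(0.027)), (np.float64(-0.007), np.float64(0.033))]
-60.0 [(np.float64(-0.003), np.float64(0.006)), (np.float64(-0.008), np.float64(0.012)), (np.float64(-0.012), np.float64(0.017)), (np.float64(-0.018), np.float64(0.021)), (np.float64(-0.023), np.float64(0.025))]
-66.5 [(np.float64(-0.006), np.float64(0.003))]
```

>>> carry_out --deltas '[0.008,0.004,0,0,0,0,0.014,0.004,0,0,0,0,0.021,0.004,0,0,0,0,0.028,0.005,0,0,0,0,0.034,0.007,0,0,0,0]'

```text
time: 4.22
eef_pos: [0.5811, 0.0163, 0.0212]
tcp_rot: [1.0, 0.0, -0.002, -0.0]
contact_force: [-4.1, 1.7, 2.6]
opening: 0.004
finger_force: 1.6
```

>>> carry_out --deltas '[0.007,0.003,0,0,0,0,0.012,0.006,0,0,0,0,0.018,0.01,0,0,0,0,0.023,0.015,0,0,0,0,0.027,0.02,0,0,0,0]'

```text
time: 4.85
eef_pos: [0.6091, -0.0043, 0.0213]
tcp_rot: [1.0, -0.0, 0.0, -0.0]
contact_force: [-2.6, 2.0, -0.5]
opening: -0.002
finger_force: 1.1
```

>>> carry_out --deltas '[0.004,0.006,0,0,0,0,0.007,0.012,0,0,0,0,0.01,0.018,0,0,0,0,0.012,0.025,0,0,0,0,0.013,0.031,0,0,0,0]'

```text
time: 5.48
eef_pos: [0.622, -0.0355, 0.0214]
tcp_rot: [1.0, -0.0, 0.0, -0.0]
contact_force: [-1.1, 3.3, -0.4]
opening: -0.0
finger_force: 1.2
```

>>> carry_out --deltas '[0,0.007,0,0,0,0,-0.001,0.014,0,0,0,0,-0.002,0.021,0,0,0,0,-0.004,0.027,0,0,0,0,-0.007,0.033,0,0,0,0]'

```text
time: 6.1
eef_pos: [0.6148, -0.0686, 0.0216]
tcp_rot: [1.0, -0.0, 0.0, 0.0]
contact_force: [0.0, 2.0, -0.8]
opening: 0.002
finger_force: 1.0
```

>>> carry_out --deltas '[-0.003,0.006,0,0,0,0,-0.008,0.012,0,0,0,0,-0.012,0.017,0,0,0,0,-0.018,0.021,0,0,0,0,-0.023,0.025,0,0,0,0]'

```text
time: 6.72
eef_pos: [0.5913, -0.0934, 0.0214]
tcp_rot: [1.0, 0.0, 0.0, 0.0]
contact_force: [1.6, 2.0, -1.0]
opening: -0.001
finger_force: 1.0
```

Run:
```python
from h import *
for n in ['top','scene','wrist']:
    I,D=ctrl.read_camera(n); 
    if n=='top': a=cv2.resize(I[90:300,150:410,::-1],None,fx=3,fy=2.85,interpolation=cv2.INTER_CUBIC)[:600,:800]
    else: a=I[...,::-1]
    cv2.imwrite(f'pics/{n}2.png',a)
    print(n,[(x['uv'],x['score']) for x in ctrl.find_in(n,'board')])
print(ctrl.get_state()['contact_force'])
```

```text
top []
scene [([265.7, 243.3], 0.6), ([239.6, 251.0], 0.51), ([275.2, 314.9], 0.37)]
wrist []
[ 0.32182231 -0.05540881  0.191306  ]
```

View pics/top2.png

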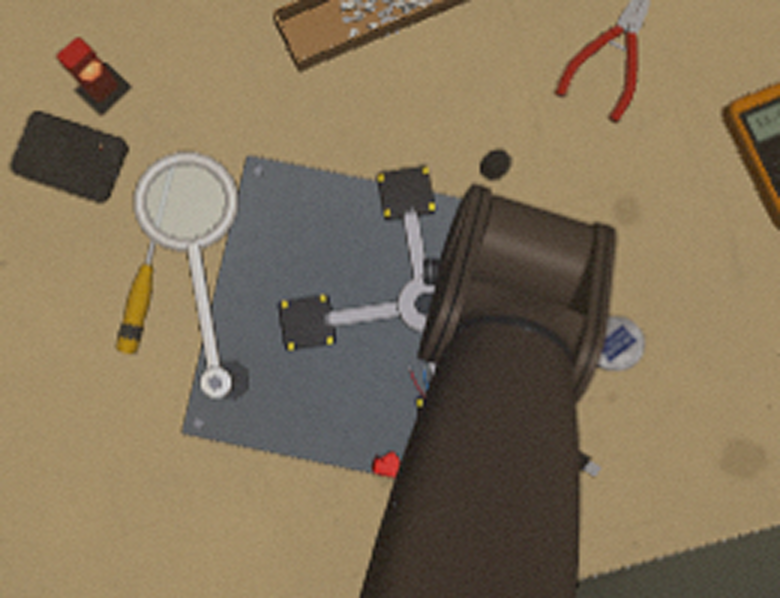

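The top view shows the arm over the board. The empty nests are visible at crop (407,193) and (307,322), which is enough to measure the wheel angle.

Run:
```python
from h import *
c=cam('top'); H=np.array([.5618,-.0407])
rem=[]
for n,t in [((407,193),-12.6),((307,322),77.4)]:
    q=atz(c,full(n),.045)[:2]-H; a=np.degrees(np.arctan2(q[1],q[0])); print(np.hypot(*q),a,a-t); rem.append(a-t)
th=np.radians(-60-np.mean(rem)); print(rem)
p=np.array([.5918,-.0927])
for f in np.linspace(-60,-60-np.mean(rem),6)[1:]: 
    d=H+.06*np.array([np.cos(np.radians(f)),np.sin(np.radians(f))])-p; print(round(f,1),d.round(4)*[1,-1])
```

```text
0.11329579545298739 8.3778423826029 20.9778423826029
0.11434471741768912 98.92187222937021 21.521872229370203
[np.float64(20.9778423826029), np.float64(21.521872229370203)]
-64.2 [-0.0039  0.002 ]
-68.5 [-0.008   0.0038]
-72.7 [-0.0122  0.0053]
-77.0 [-0.0165  0.0065]
-81.2 [-0.0209  0.0073]
```

>>> carry_out --deltas '[-0.005,0.0025,0,0,0,0,-0.01,0.0045,0,0,0,0,-0.015,0.006,0,0,0,0,-0.021,0.0073,0,0,0,0,-0.021,0.0073,0,0,0,0]'

```text
time: 7.65
eef_pos: [0.5695, -0.1006, 0.0212]
tcp_rot: [1.0, 0.0, -0.001, 0.0]
contact_force: [-0.5, -0.5, 0.8]
opening: -0.002
finger_force: 0.0
```

Run:
```python
from h import *
I,D=ctrl.read_camera('top'); a=cv2.resize(I[90:300,150:410,::-1],None,fx=3,fy=2.85,interpolation=cv2.INTER_CUBIC)[:600,:800]
cv2.imwrite('pics/top3.png',a); print(ctrl.get_state()['contact_force'])
```

```text
[ 0.3608584  -0.90999834  0.42194334]
```

View pics/top3.png

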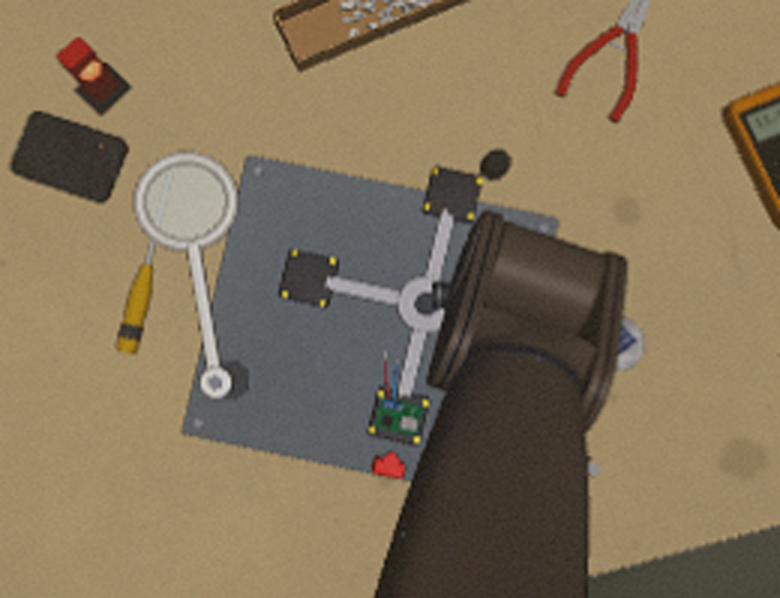

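Run:
```python
from h import *
c=cam('top'); H=np.array([.5618,-.0407])
for n,t in [((453,193),-12.6),((309,277),77.4),((399,415),167.4)]:
    q=atz(c,full(n),.045)[:2]-H; a=np.degrees(np.arctan2(q[1],q[0])); print(np.hypot(*q),a,a-t)
P=np.array([.4867,.1503]);cur=np.array([.538,.224]);prev=cur
th=[50,44]+list(np.arange(38,-83,-5.0))
pts=[P+.09*np.array([np.cos(np.radians(t)),np.sin(np.radians(t))]) for t in th]
for k in range(0,len(pts),5):
    row=[(round(float(q[0]-prev[0]),3),round(float(prev[1]-q[1]),3)) for q in pts[k:k+5]]
    prev=prev+np.array([row[-1][0],-row[-1][1]]); print(th[min(k+4,len(th)-1)],row,prev.round(4))
```

```text
0.11521555354880438 -13.871995294651294 -1.271995294651294
0.11423297817755565 76.0853081996949 -1.3146918003051127
0.11383179549650241 166.64118571450402 -0.758814285495987
28.0 [(0.007, 0.005), (0.013, 0.011), (0.02, 0.018), (0.024, 0.025), (0.028, 0.031)] [0.566 0.193]
3.0 [(0.004, 0.008), (0.006, 0.015), (0.008, 0.022), (0.01, 0.03), (0.011, 0.038)] [0.577 0.155]
-22.0 [(-0.0, 0.008), (-0.001, 0.016), (-0.002, 0.023), (-0.004, 0.031), (-0.007, 0.038)] [0.57  0.117]
-47.0 [(-0.003, 0.008), (-0.007, 0.014), (-0.011, 0.021), (-0.016, 0.027), (-0.022, 0.033)] [0.548 0.084]
-72.0 [(-0.006, 0.005), (-0.012, 0.009), (-0.019, 0.013), (-0.026, 0.017), (-0.033, 0.019)] [0.515 0.065]
-82.0 [(-0.008, 0.002), (-0.016, 0.004)] [0.499 0.061]
```

>>> carry_out --deltas '[0.012,-0.002,0,0,0,0,0.012,-0.002,-0.05,0,0,0,0.012,-0.002,-0.1,0,0,0,0.012,-0.002,-0.15,0,0,0,0.012,-0.002,-0.2,0,0,0]'

```text
time: 8.32
eef_pos: [0.5829, -0.0982, 0.223]
tcp_rot: [1.0, 0.0, -0.0, 0.0]
contact_force: [-0.8, 0.2, -0.4]
opening: -0.005
finger_force: 0.0
```

>>> carry_out --deltas '[-0.007,-0.05,0,0,0,0,-0.015,-0.11,0,0,0,0,-0.023,-0.165,0,0,0,0,-0.031,-0.22,0,0,0,0,-0.039,-0.275,0,0,0,0]'

```text
time: 8.95
eef_pos: [0.5436, 0.1786, 0.2215]
tcp_rot: [1.0, 0.0, 0.0, 0.0]
contact_force: [-0.8, -0.3, 0.1]
opening: 0.0
finger_force: 0.0
```

>>> carry_out --deltas '[-0.006,-0.047,0,0,0,0,-0.006,-0.047,0.03,0,0,0,-0.006,-0.047,0.07,0,0,0,-0.006,-0.047,0.108,0,0,0,-0.006,-0.047,0.108,0,0,0]'

```text
time: 9.57
eef_pos: [0.5351, 0.2233, 0.1095]
tcp_rot: [1.0, 0.0, -0.004, 0.001]
contact_force: [-0.4, 0.6, -0.2]
opening: -0.003
finger_force: 0.0
```

>>> carry_out --deltas '[0.007,0.005,0,0,0,0,0.013,0.011,0,0,0,0,0.02,0.018,0,0,0,0,0.024,0.025,0,0,0,0,0.028,0.031,0,0,0,0]'

```text
time: 10.2
eef_pos: [0.566, 0.192, 0.1136]
tcp_rot: [1.0, -0.0, 0.0, -0.0]
contact_force: [-0.6, -0.5, -0.1]
opening: 0.006
finger_force: 0.0
```

>>> carry_out --deltas '[0.004,0.008,0,0,0,0,0.006,0.015,0,0,0,0,0.008,0.022,0,0,0,0,0.01,0.03,0,0,0,0,0.011,0.038,0,0,0,0]'

```text
time: 10.82
eef_pos: [0.5766, 0.1543, 0.1132]
tcp_rot: [1.0, -0.0, -0.0, -0.0]
contact_force: [-0.5, 2.9, -0.3]
opening: 0.002
finger_force: 0.8
```

>>> carry_out --deltas '[0,0.008,0,0,0,0,-0.001,0.016,0,0,0,0,-0.002,0.023,0,0,0,0,-0.004,0.031,0,0,0,0,-0.007,0.038,0,0,0,0]'

```text
time: 11.45
eef_pos: [0.5696, 0.1161, 0.1134]
tcp_rot: [1.0, -0.0, 0.0, -0.0]
contact_force: [0.2, 1.4, -0.3]
opening: 0.002
finger_force: 0.8
```

>>> carry_out --deltas '[-0.003,0.008,0,0,0,0,-0.007,0.014,0,0,0,0,-0.011,0.021,0,0,0,0,-0.016,0.027,0,0,0,0,-0.022,0.033,0,0,0,0]'

```text
time: 12.08
eef_pos: [0.5474, 0.0832, 0.1134]
tcp_rot: [1.0, -0.0, 0.0, -0.0]
contact_force: [1.6, 1.1, 0.1]
opening: 0.002
finger_force: 0.8
```

>>> carry_out --deltas '[-0.006,0.005,0,0,0,0,-0.012,0.009,0,0,0,0,-0.019,0.013,0,0,0,0,-0.026,0.017,0,0,0,0,-0.033,0.019,0,0,0,0]'

```text
time: 12.7
eef_pos: [0.5142, 0.0643, 0.1134]
tcp_rot: [1.0, -0.0, 0.0, 0.0]
contact_force: [1.8, 0.4, 1.2]
opening: 0.001
finger_force: 0.7
```

Run:
```python
from h import *
I,D=ctrl.read_camera('top'); a=cv2.resize(I[90:300,150:410,::-1],None,fx=3,fy=2.85,interpolation=cv2.INTER_CUBIC)[:600,:800]
cv2.imwrite('pics/top4.png',a); print(ctrl.get_state()['contact_force'])
```

```text
[-0.14999133  0.09475478  0.02990446]
```

View pics/top4.png

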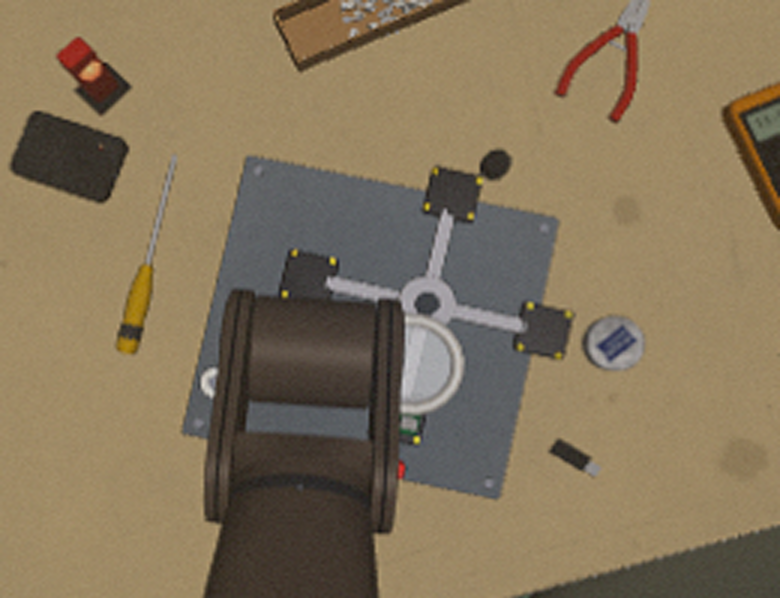

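The lens centre is near crop (414,364), an arm angle of about -85° (world frame). That leaves about 17° to go.

>>> carry_out --deltas '[-0.007,0.002,0,0,0,0,-0.014,0.003,0,0,0,0,-0.02,0.004,0,0,0,0,-0.026,0.0045,0,0,0,0,-0.026,0.0045,0,0,0,0]'

```text
time: 13.38
eef_pos: [0.4876, 0.06, 0.113]
tcp_rot: [1.0, 0.0, -0.001, 0.0]
contact_force: [-0.6, -0.2, 0.0]
opening: 0.002
finger_force: 0.0
```

>>> carry_out --deltas '[0.015,0,0,0,0,0,0.015,0,-0.04,0,0,0,0.025,-0.03,-0.09,0,0,0,0.05,-0.09,-0.09,0,0,0,0.08,-0.15,-0.09,0,0,0]'

```text
time: 14.0
eef_pos: [0.5676, 0.2053, 0.2048]
tcp_rot: [1.0, -0.0, 0.001, -0.0]
contact_force: [1.2, -0.7, 0.2]
opening: -0.001
finger_force: 0.0
```

>>> carry_out --deltas '[0.01,-0.05,0,0,0,0,0.02,-0.1,0,0,0,0,0.02,-0.13,0,0,0,0,0.02,-0.13,0,0,0,0]'

```text
time: 14.5
eef_pos: [0.5857, 0.336, 0.2025]
tcp_rot: [1.0, 0.002, -0.0, 0.0]
contact_force: [0.1, -1.1, -0.3]
opening: -0.001
finger_force: 0.0
```

Run:
```python
from h import *
I,D=ctrl.read_camera('top'); a=cv2.resize(I[90:300,150:410,::-1],None,fx=3,fy=2.85,interpolation=cv2.INTER_CUBIC)[:600,:800]
cv2.imwrite('pics/top5.png',a); c=cam('top')
for p,z in [((.4496,-.0156),.13),((.4496,-.0156),.047)]:
    u=proj(c,[*p,z]); print((u[0]-150)*3,(u[1]-90)*2.85)
```

```text
406.99339726445595 421.91273130700137
400.42785203453974 416.5736826295527
```

View pics/top5.png

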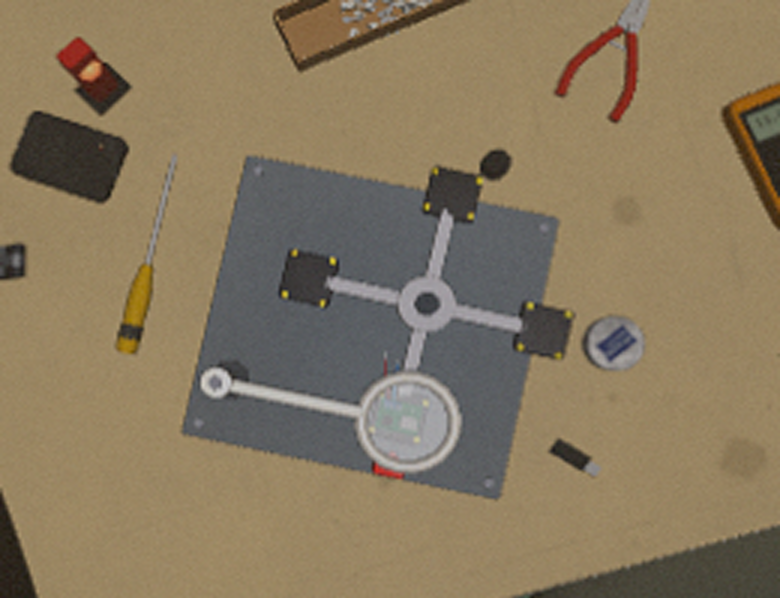

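The lens centre is at about crop (408,422) and its predicted target is (407,422). The board is at about (399,416), also on target, and the loose parts haven't moved.

```bash
python3 -c "
from plant import ctrl
print(ctrl.sign_off())"
```

```text
the job is handed in; nothing more can be done
None
```

The job is handed in: in the last top-camera picture the board stood within about 3 mm of the red pointer's station, the lens was centred over it, and the loose parts looked unmoved, but the sign-off returned no verdict.

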